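# Square up a leaning row of cartons and log it on the tally pad

### The job

The four slim cartons in the blue rack have slumped: push the row upright against the backstop so that they stand square and close together. Then log the row by pressing the green key of the tally pad just until it clicks, not on down to its stop, and let it up again. Do not press the yellow key or disturb the bottle and the pot, and leave the row standing square.

Things in the scene. Friction and masses are not known exactly. Their poses are not given: they have to be found in the camera images.
- row_rack: Blue rack for one row of cartons, fixed to the bench on the robot's left or right, turned up to 0.3 rad. Origin: on the bench under the middle of its floor; +x points to the backstop, y across, z up. Floor 5 mm thick, x = -80 to +70 mm, 142 mm wide. Side lips: inner faces at y = +-65 mm, top at z = 14 mm, from x = -75 mm; the front (-x) end is open.
- backstop (a point): Foot of the backstop's face, mid-width (x = +55, z = 5 mm of the rack; same axes). The backstop is an upright plate, top 56 mm above the bench. Four upright cartons pressed together reach 64 mm forward (-x) of it. Squeezed hard they can stay a few degrees off upright until let go, then stand up by themselves with a small gap; a second light push closes it.
- carton_0: Slim white carton, green band, 16 mm thick (x), 118 wide (y), 60 tall (z), 35 to 70 g, loose. Origin: centre of its underside. Starts leaning 0.4 to 0.6 rad towards the backstop, foot out to the front. Nearest the backstop.
- carton_1: Slim white carton, orange band, 16 mm thick (x), 118 wide (y), 60 tall (z), 35 to 70 g, loose. Origin: centre of its underside. Starts leaning 0.4 to 0.6 rad towards the backstop, foot out to the front. Second from the backstop.
- carton_2: Slim white carton, blue band, 16 mm thick (x), 118 wide (y), 60 tall (z), 35 to 70 g, loose. Origin: centre of its underside. Starts leaning 0.4 to 0.6 rad towards the backstop, foot out to the front. Third from the backstop.
- carton_3: Slim white carton, red band, 16 mm thick (x), 118 wide (y), 60 tall (z), 35 to 70 g, loose. Origin: centre of its underside. Starts leaning 0.4 to 0.6 rad towards the backstop, foot out to the front. At the open front: its lower front edge starts near x = -46 mm of the rack, about 8 mm above the rack floor. Pushed here at its foot, the whole row slides and stands up; pushed high it may not.
- tally_pad: Grey tally pad, fixed to the bench, 100 (x) x 150 (y) x 28 mm (z), with a dark window and two round snap-dome keys: green at x = -14, y = -38 mm; yellow at x = -14, y = +38 mm. Origin: centre of its underside. It stands on the other side of the robot from the rack, turned up to 0.5 rad about z. A wall shelf hangs 0.47 m above the bench from world x = 0.58 m on: keep the arm clear of it.
- green_key_top (a point): Centre of the top of the green key's cap, which moves with the cap: cap 38 mm across, flat, 12 mm above the pad's surface when up (z = 40 mm). It is pressed straight down.
- green_key (a joint): Travel of the green key in m: 0 up, grows when pressed. Snap dome: resistance starts at 2.7 N, peaks at about 5.4 N at 2 mm, then drops to about 2 N at 6 mm (the click; it counts from 4.5 mm), then rises to 4.7 N at 8 mm; hard stop at 9 mm. Past 7.8 mm it is over-pressed. It springs up when let go.
- yellow_key (a joint): Travel of the yellow key (clears the tally) in m: same build as the green key, 0 up. Not to be pressed.
- amber_bottle: Bystander: amber glass bottle with white cap, 44 mm across, 78 mm tall, loose, standing between rack and pad. Origin: centre of its underside.
- pill_pot: Bystander: white pill pot with white cap and an orange band, 48 mm across, 52 mm tall, loose, standing between rack and pad. Origin: centre of its underside.

How it is judged:
By the outcome, as a careful person would: the job done as asked, in the order asked, and still so for the second after the job is handed in, with the robot touching nothing.
It also fails if it takes over 56 s, if anything falls off the work surface, if the arm or the gripper's body presses on something with over 40 N, if the wrist force passes 120 N, or if a joint passes its speed limit or range.

### The arm

A 7-joint arm with a two-finger parallel gripper is mounted at the origin on a cart in front of the work surface, level with it; the furniture and walls round the work are solid. World frame = base frame: x ahead of the robot, y to its left, z up, the work surface at z = 0. Lengths are in m, angles in rad, forces in N, time in s.
With the tool pointing down it reaches from about 0.4 to 0.925 m from the base axis. Payload 4.1 kg.
Tool frame: the origin (TCP) lies on the centre line of the jaws, within the pads' length; the fingertips stand 25 mm ahead of it and the grasp point (between the pads) lies 6 mm ahead of it; z points along the fingers, y is the direction in which the jaws open and shut (so a half turn about z gives the same grasp; the last joint's range is limited). The gripper opens to 85 mm and grips with 20 to 120 N. Pads are 22 mm wide; open, the fingers measure 114 mm over their backs; the gripper's body (76 mm by 85 mm) begins 54 mm behind the grasp point. The pads swing forward as they close: fully open they stand 13 mm farther back than shut.
Start: joints at [-1.287, 0.398, 0.045, 1.537, -0.019, 1.207, -0.051], TCP at [0.243, 0.603, 0.224] pointing down, gripper open.
Joint ranges: [-2.82, 2.82], [-0.49, 2.23], [-1.37, 1.46], [0, 2.46], [-1.36, 4.5], [0.23, 2], [-2.94, 2.94]. Speed limits (rad/s): [2.57, 2.57, 3.14, 3.14, 3.14, 3.14, 3.14].

### API

Orientations are given as a unit quaternion [w, x, y, z].
In Python, from cell import state, get_image, bot gives the robot as it stands.
- The arm moves only by the shell command python3 -m jog 'ROWS'. ROWS is JSON, a list that holds one entry, the list of rows, each a list of 5 numbers: the closure, from 0 (fully open) to 1 (shut), then the shift along the tool's x, y, z in mm, then the turn about the tool's z in rad. A call has exactly 5 rows; each row is the pose to reach, as a shift and turn from the pose measured when the call began, along the tool's axes at that moment; what a row does not reach only later rows make up. A row lasts 1/12 s, in which the tool goes at most 41.7 mm and 7.16 degrees, less where a joint would pass 70% of its speed; a pose out of reach is approached as far as the arm can. A call with a gripper value outside its range is refused whole. The fingers move at their own pace and stop on an object; the grip force is fixed at half the most. Time passes only in rows, so rows that repeat a pose let the fingers close, or fill a call up. It gives the time, the measured TCP pose, the force and the opening at its end, in the units of the state.
- state(): the state, without advancing time (a new reading comes with each control period).
- get_image(name): name is "scene" or "top" or "wrist"; returns a dict with "pixels" (400x640x3 uint8, red, green, blue), "z_map" (400x640 float32, m along the optical axis (not along the pixel's ray), 0 where there is no reading), "fovy" (degrees; the focal length in pixels is half the picture's height over the tangent of half this angle, whatever the lens; pixels are square), "cx", "cy" (the principal point, pixels), "R" (3x3) and "t" (3): a world point X has camera coordinates R X + t. Camera axes: x right, y down, z forward; pixel columns grow to the right and rows downward; lengths in m; the calibration is good to about 2 mm. A picture is of the moment at which its call begins.
- bot.hand_in(): hands the job in, once; it reports no verdict.
The state is a dict: "time": time; "joint_pos": joint angles; "qvel": joint speeds; "effort": joint torques, N m; "tcp_pos": TCP position; "tcp_rot": TCP orientation; "wrist_force": force on the tool from outside, world axes, zero at the start; "wrist_torque": the same for the moment, N m; "opening": opening from 0.0 (shut) to 1.0 (fully open).
Only numpy, scipy, OpenCV 4.12 (cv2) and the standard library are available. Lean on these libraries where they do the work, as an engineer would, in place of code of your own. Each camera call takes 0.05 s, during which the arm holds its last target.

## Working session

There is one attempt and no reset: what is moved stays moved. The work goes in short steps, Python scripts to look and compute and a shell command to move; the robot and the scene stay as the last step left them, time stands still between calls to the robot, and variables do not carry over. Pictures are saved under pics/ and viewed, and the job is handed in when it is done.

```bash
ls; mkdir -p pics; python3 - <<'E'
from cell import state,get_image
import cv2
print(state())
for n in("scene","top","wrist"):
    d=get_image(n); cv2.imwrite(f"pics/{n}0.png",d["pixels"][:,:,::-1]); print(n,d["fovy"],d["cx"],d["cy"],d["R"],d["t"])
E
```

```text
pics
{'time': 0.0, 'joint_pos': array([-1.28699336,  0.39921549,  0.04505604,  1.53785483, -0.01869839,
        1.20690479, -0.05071396]), 'qvel': array([-3.60993070e-05, -8.03668298e-04,  1.04912940e-03, -4.61668808e-05,
        7.14688663e-04,  8.92607845e-04, -1.22178233e-03]), 'effort': array([ 3.83213492e-04, -4.75135660e+01,  1.36486921e+00, -2.54220611e+01,
        1.15848397e-02,  9.46547982e-03,  6.13224287e-06]), 'tcp_pos': array([0.24254385, 0.60236344, 0.22255995]), 'tcp_rot': array([-1.13997215e-04,  1.90196246e-01,  9.81745602e-01, -9.73749320e-04]), 'wrist_force': array([-0.36383002, -0.27311984,  0.20324801]), 'wrist_torque': array([-0.02601634,  0.01068514,  0.04184996]), 'opening': 0.9972561578509224}
scene 51.266434405709816 316.97643832039665 200.8387424026789 [[-0.63962715 -0.76851714 -0.01607814]
 [-0.44541027  0.38759432 -0.80708137]
 [ 0.62648766 -0.50906979 -0.59022128]] [0.30387069 0.23824296 0.66829115]
top 44.778955513638714 321.69743794705505 207.68028158031316 [[ 0.00183    -0.99964492  0.0265834 ]
 [-0.98554514 -0.00630624 -0.16929565]
 [ 0.16940318 -0.02588933 -0.98520673]] [-0.00476199  0.47170463  0.9750998 ]
wrist 63.416133087589465 316.28331777085606 200.0228664462085 [[ 0.37449474  0.92722713 -0.00188201]
 [ 0.87814617 -0.35401851  0.32176108]
 [ 0.29767934 -0.12215052 -0.94681902]] [-0.64944558 -0.04157894  0.38033959]
```

View pics/top0.png

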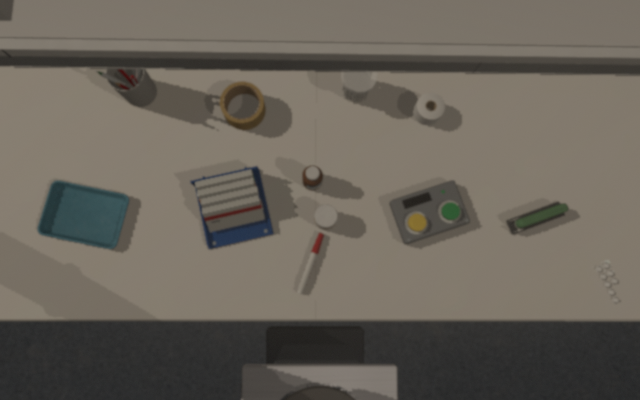

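View pics/scene0.png

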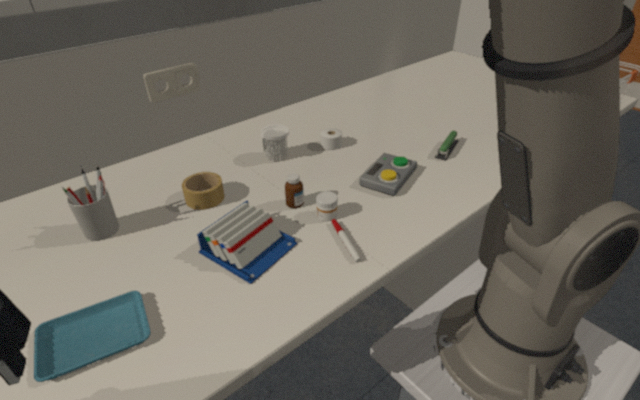

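View pics/wrist0.png

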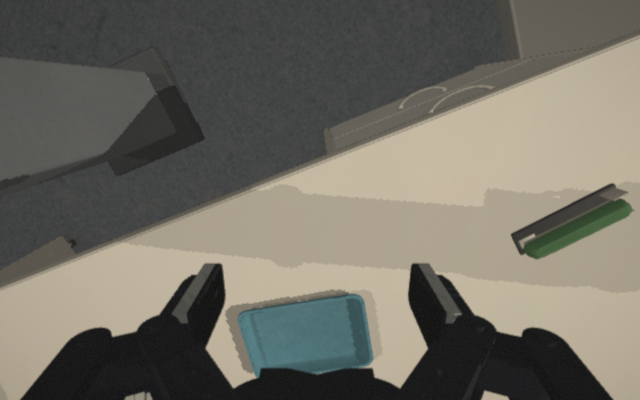

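```bash
cat > h.py <<'E'
import numpy as np,cv2
from cell import state,get_image
def f(d): return d["pixels"].shape[0]/2/np.tan(np.radians(d["fovy"])/2)
def ray(d,u,v):
    R=np.array(d["R"]);t=np.array(d["t"]);c=-R.T@t
    return c,R.T@np.array([(u-d["cx"])/f(d),(v-d["cy"])/f(d),1.])
def onz(d,u,v,z):
    c,r=ray(d,u,v);return c+r*(z-c[2])/r[2]
def proj(d,X):
    p=np.array(d["R"])@np.array(X)+np.array(d["t"]);return p[:2]/p[2]*f(d)+[d["cx"],d["cy"]]
def cloud(d):
    z=d["z_map"];h,w=z.shape;u,v=np.meshgrid(np.arange(w),np.arange(h))
    P=np.stack([(u-d["cx"])/f(d)*z,(v-d["cy"])/f(d)*z,z],-1)-np.array(d["t"])
    return P@np.array(d["R"])
def crop(d,x0,x1,y0,y1,s,name):
    cv2.imwrite("pics/"+name,cv2.resize(d["pixels"][y0:y1,x0:x1,::-1],None,fx=s,fy=s,interpolation=cv2.INTER_CUBIC))
def mask(d,lo,hi):
    hsv=cv2.cvtColor(np.ascontiguousarray(d["pixels"]),cv2.COLOR_RGB2HSV)
    return cv2.inRange(hsv,np.array(lo),np.array(hi))
E
python3 - <<'E'
from h import *
d=get_image("top"); s=get_image("scene")
crop(d,170,290,150,260,5,"topc.png"); crop(s,180,320,180,290,5,"scenec.png"); crop(d,370,490,160,260,5,"topk.png")
for n,lo,hi in (("blue",(105,120,40),(125,255,255)),("green",(55,120,60),(85,255,255)),("yel",(18,140,100),(30,255,255)),("red",(170,120,60),(180,255,255))):
    m=mask(d,lo,hi);k,l,st,c=cv2.connectedComponentsWithStats(m)
    for i in range(1,k):
        if st[i,4]>40: print(n,st[i],c[i])
for nm,u,v,z in (("green",450.5,211,.04),("yel",417,222.5,.04)): print(nm,onz(d,u,v,z))
P=cloud(d)
for u,v in((450,211),(417,222),(433,217),(300,300)): print(P[v,u])
E
```

```text
blue [212 224  55  21 528] [237.97348485 234.05681818]
yel [409 215  17  16 212] [416.80660377 222.1745283 ]
green [ 0.46641594 -0.27403018  0.04      ]
yel [ 0.44158628 -0.20235354  0.04      ]
[ 0.46605284 -0.27233597  0.04214008]
[ 0.4422009  -0.20168905  0.04309201]
[ 0.45518309 -0.23945574  0.02854989]
[ 0.28121166  0.04144552 -0.00103421]
```

View pics/topc.png

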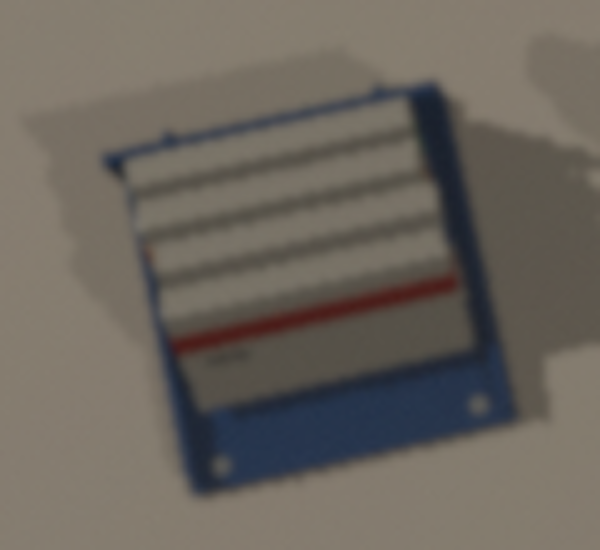

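View pics/scenec.png

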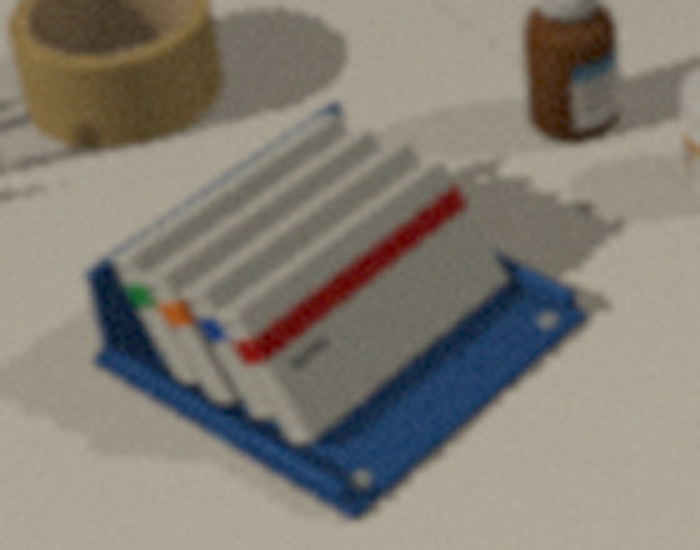

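View pics/topk.png

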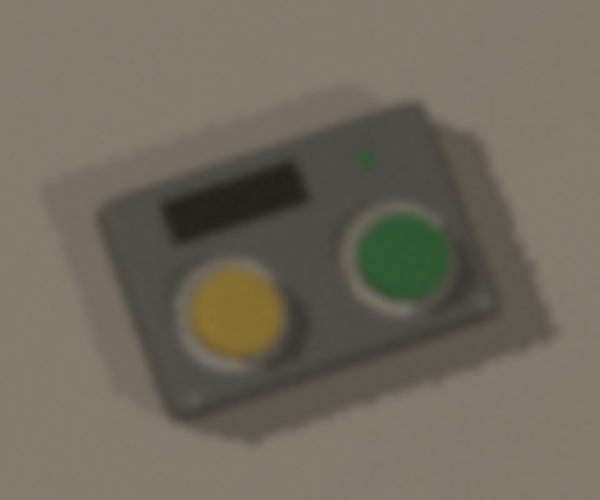

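```bash
python3 - <<'E'
from h import *
d=get_image("top"); s=get_image("scene")
P=cloud(d)
a=onz(d,209,248.3,.005);b=onz(d,273.3,233.6,.005)
print("front",a,b,np.linalg.norm(a-b))
a2=onz(d,191.2,181.4,.056);b2=onz(d,257,167,.056); print("back",a2,b2,np.linalg.norm(a2-b2))
for p,q in((a,b),(a2,b2)):
    e=p-q;print("yaw",np.arctan2(-e[0],e[1]))
# scene: front corner, left & right
f1=onz(s,180+357/5,180+516/5,.005);f2=onz(s,180+585/5,180+315/5,.005);print("scene front",f1,f2,np.linalg.norm(f1-f2),np.arctan2(-(f1-f2)[0],(f1-f2)[1]))
# front face pts of carton 3: red band ends and bottom corners (top view) 
yaw=np.arctan2(-(a-b)[0],(a-b)[1]);ex=np.array([np.cos(yaw),np.sin(yaw),0]);o=(a+b)/2+ex*.08;o[2]=0;ey=np.array([-ex[1],ex[0],0])
print("origin",o)
for z,pts in((.013,[(210,232),(265,221)]),):
    for u,v in pts:
        X=onz(d,u,v,z)-o; print("carton3 low edge",X@ex,X@ey,P[v,u])
# z map front face
m=P.reshape(-1,3);L=np.stack([(m-o)@ex,(m-o)@ey,m[:,2]],1)
for y in(-.03,0,.03):
    k=(abs(L[:,1]-y)<.002)&(abs(L[:,0])<.1);q=L[k];q=q[np.argsort(q[:,0])];print(np.round(q[:,[0,2]]*1000).astype(int).tolist())
# keys
g=onz(d,370+404/5,160+257/5,.04);y=onz(d,370+237/5,160+313/5,.04);print(g,y,np.linalg.norm(g-y))
m=cv2.inRange(cv2.cvtColor(np.ascontiguousarray(s["pixels"]),cv2.COLOR_RGB2HSV),np.array((55,100,60)),np.array((85,255,255)))
k,l,st,c=cv2.connectedComponentsWithStats(m)
for i in range(1,k):
    if st[i,4]>40: print(st[i],c[i],onz(s,*c[i],.04))
for n,u,v,z in(("bottle",312,173,.078),("pot",325.5,216,.052)):print(n,onz(d,u,v,z),P[int(v),int(u)])
print(state()["time"])
E
```

```text
front [0.38882148 0.23525016 0.005     ] [0.42084761 0.09974074 0.005     ] 0.13924250237614538
back [0.52230279 0.26697509 0.056     ] [0.55405807 0.13243038 0.056     ] 0.13824137370519407
yaw 0.2320803258044815
yaw 0.2317786616317197
scene front [0.38357003 0.2367781  0.005     ] [0.4168382  0.10287687 0.005     ] 0.13797213779775305 0.2435221696267238
origin [0.48268975 0.18589566 0.        ]
carton3 low edge -0.04760863481341115 0.059573255200108075 [0.42350173 0.23436337 0.00592667]
carton3 low edge -0.05067517363810188 -0.05850007860911556 [0.44791706 0.11800306 0.00539502]
[[-98, 3], [-96, 1], [-95, 3], [-93, 1], [-93, -1], [-91, -2], [-91, 2], [-89, 0], [-89, 2], [-87, 1], [-85, 1], [-84, -3], [-82, 0], [-82, 2], [-81, 5], [-80, 3], [-79, 7], [-78, 5], [-77, 9], [-76, 6], [-74, 6], [-74, 6], [-72, 5], [-71, 4], [-70, 6], [-70, 8], [-67, 5], [-67, 4], [-66, 11], [-65, 5], [-63, 10], [-63, 7], [-61, 5], [-60, 4], [-59, 8], [-56, 5], [-56, 8], [-54, 6], [-53, 3], [-52, 7], [-52, 10], [-50, 7], [-50, 9], [-48, 6], [-47, 7], [-46, 7], [-45, 17], [-45, 19], [-45, 4], [-43, 22], [-
[... 4774 characters left out ...]
, [42, 66], [42, 67], [45, 64], [45, 65], [47, 65], [47, 65], [49, 65], [50, 61], [52, 59], [52, 61], [54, 61], [55, 60], [57, 56], [58, 55], [59, 56], [60, 58], [60, 56], [78, 1], [78, 2], [80, 1], [80, 3], [82, 3], [83, -1], [83, 0], [84, 4], [85, 3], [87, 1], [88, -1], [89, 3], [89, 4], [92, -2], [92, -1], [94, 2], [94, 4], [96, 4], [97, 1], [98, 1]]
[ 0.46556656 -0.27462921  0.04      ] [ 0.44137975 -0.20318845  0.04      ] 0.0754240279781494
[394 157  14   9 105] [400.03809524 160.92380952] [ 0.46070566 -0.26599987  0.04      ]
bottle [0.5367724  0.01804941 0.078     ] [0.53580884 0.0180714  0.08191283]
pot [ 0.4523556  -0.01039398  0.052     ] [ 0.45190617 -0.00926743  0.05487141]
0.35
```

```bash
cat > go.py <<'E'
import sys
from h import *
from scipy.spatial.transform import Rotation as Ro
def rel(X,yang):
    """shift in tool mm and turn so that tcp at X and tool y at world angle yang (mod pi)"""
    s=state();q=s["tcp_rot"];R=Ro.from_quat([q[1],q[2],q[3],q[0]]).as_matrix()
    d=R.T@(np.array(X)-s["tcp_pos"])*1000
    a=np.arctan2(R[1,1],R[0,1]);t=-((yang-a+np.pi/2)%np.pi-np.pi/2)
    print("t",round(s["time"],2),"tcp",np.round(s["tcp_pos"],4),"shift",np.round(d,1),"turn",round(t,3),"zax",np.round(R[:,2],3),"F",np.round(s["wrist_force"],1),"op",round(s["opening"],3))
O=np.array([.482,.1865,0]);W=.232
EX=np.array([np.cos(W),np.sin(W),0]);EY=np.array([-EX[1],EX[0],0])
def rack(x,y,z): return O+EX*x+EY*y+np.array([0,0,z])
if __name__=="__main__":
    if sys.argv[1]=="r": rel(rack(*[float(v)/1000 for v in sys.argv[2:5]]),W+np.pi/2)
    else: rel([float(v) for v in sys.argv[2:5]],float(sys.argv[5]))
    s=state();p=s["tcp_pos"]-O;print("tcp in rack mm",np.round([p@EX*1000,p@EY*1000,p[2]*1000],1))
E
python3 go.py r -85 0 120
```

```text
t 0.35 tcp [0.2427 0.6029 0.2234] shift [-308.  -345.9  103.5] turn -0.615 zax [-0. -0. -1.] F [ 0.7 -0.3  0.4] op 1.001
tcp in rack mm [-137.1  460.2  223.4]
```

```bash
python3 -m jog '[[[0.6,-308,-346,103,-0.615],[0.6,-308,-346,103,-0.615],[0.6,-308,-346,103,-0.615],[0.6,-308,-346,103,-0.615],[0.6,-308,-346,103,-0.615]]]'; python3 go.py r -85 0 120
```

```text
time: 0.77
tcp_pos: [0.3118, 0.4097, 0.1781]
tcp_rot: [0.0, -0.119, 0.993, -0.0]
wrist_force: [1.6, -0.6, 0.3]
opening: 0.399
t 0.77 tcp [0.3118 0.4097 0.1781] shift [ -27.6 -256.5   58.1] turn 0.007 zax [ 0. -0. -1.] F [ 1.6 -0.6  0.3] op 0.399
tcp in rack mm [-114.3  256.4  178.1]
```

```bash
python3 -m jog '[[[0.6,-28,-257,58,0],[0.6,-28,-257,58,0],[0.6,-28,-257,58,0],[0.6,-28,-257,58,0],[0.6,-28,-257,58,0]]]'>/dev/null; python3 go.py r -85 0 120
```

```text
t 1.18 tcp [0.3808 0.2185 0.1329] shift [ -5.7 -54.5  12.9] turn 0.007 zax [ 0.001  0.001 -1.   ] F [ 0.2  0.6 -0. ] op 0.403
tcp in rack mm [-91.1  54.4 132.9]
```

```bash
python3 -m jog '[[[0.6,-6,-54,13,0],[0.6,-6,-54,20,0],[0.6,-6,-54,53,0],[0.6,-6,-54,53,0],[0.6,-6,-54,53,0]]]'>/dev/null; python3 go.py r -85 0 80
python3 - <<'E'
from go import *
for n in("scene","top","wrist"):
    d=get_image(n)
    if n=="wrist": crop(d,0,640,0,400,1,"w1.png");continue
    p=proj(d,state()["tcp_pos"]).astype(int);print(n,p)
    crop(d,max(p[0]-80,0),p[0]+80,max(p[1]-60,0),p[1]+60,5,n+"1.png")
E
```

```text
t 1.6 tcp [0.3983 0.167  0.0792] shift [-1.  -0.3 -0.8] turn 0.007 zax [-0.002 -0.001 -1.   ] F [-0.2  0.4  0.9] op 0.401
tcp in rack mm [-86.    0.3  79.2]
scene [273 233]
top [235 239]
```

View pics/scene1.png

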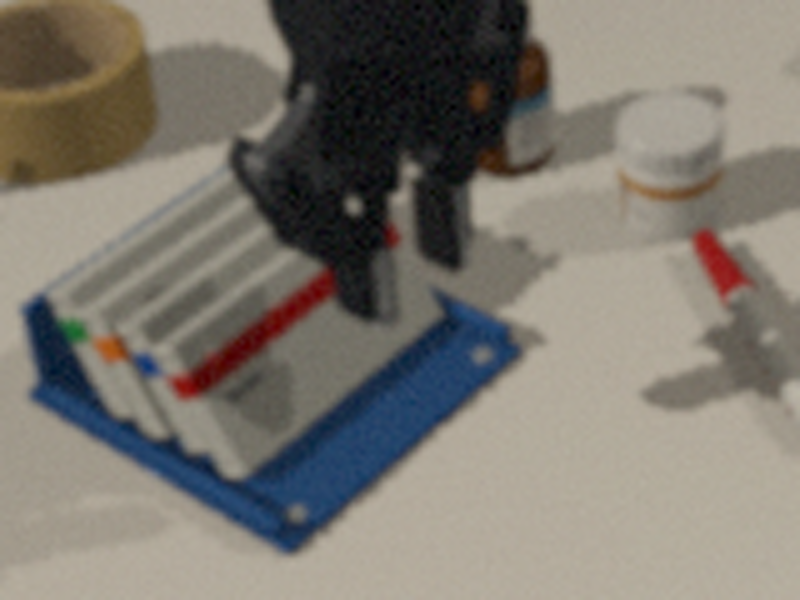

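View pics/w1.png

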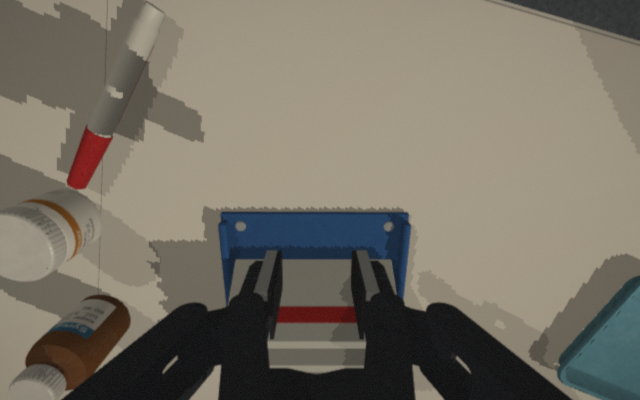

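```bash
python3 - <<'E'
from go import *
for n in ("scene","wrist"):
    d=get_image(n);P=cloud(d).reshape(-1,3);p=P-state()["tcp_pos"];L=np.stack([p@EX,p@EY,p[:,2]],1)*1000
    col=d["pixels"].reshape(-1,3).max(1)
    k=(abs(L[:,0])<60)&(abs(L[:,1])<75)&(L[:,2]>-70)&(L[:,2]<60)&(d["z_map"].reshape(-1)>0)&((P[:,2]>.03))&(col<75)
    q=L[k];print(n,len(q))
    for z0 in range(-45,60,5):
        for sg in(-1,1):
            r=q[(q[:,2]>=z0)&(q[:,2]<z0+5)&(np.sign(q[:,1])==sg)]
            if len(r)>3: print(z0,sg,len(r),"x",np.round(np.percentile(r[:,0],[3,97])),"y",np.round(np.percentile(r[:,1],[3,97])))
E
```

```text
scene 446
-45 1 12 x [50. 54.] y [33. 47.]
10 -1 18 x [-11.   8.] y [-18. -15.]
15 -1 20 x [-11.   7.] y [-19. -15.]
15 1 13 x [-9.  4.] y [24. 31.]
20 -1 15 x [-10.   6.] y [-20. -16.]
20 1 18 x [-11.   3.] y [22. 32.]
25 -1 23 x [-12.   9.] y [-21. -15.]
25 1 20 x [-9.  5.] y [23. 32.]
30 -1 20 x [-12.   7.] y [-22. -15.]
30 1 17 x [-9.  3.] y [24. 31.]
35 -1 23 x [-11.   5.] y [-24. -15.]
35 1 17 x [-10.   2.] y [24. 32.]
40 -1 23 x [-11.   6.] y [-24. -15.]
40 1 17 x [-12.  -4.] y [19. 32.]
45 -1 20 x [-11.   5.] y [-22. -15.]
45 1 8 x [-13.  -7.] y [19. 34.]
50 -1 31 x [-14.   9.] y [-40. -17.]
50 1 20 x [-14.  -9.] y [20. 44.]
55 -1 51 x [-14.   9.] y [-46. -17.]
55 1 50 x [-14.   7.] y [19. 49.]
wrist 6672
-45 -1 5 x [54. 57.] y [-59. -55.]
-45 1 8 x [53. 56.] y [25. 56.]
-40 1 25 x [57. 60.] y [22. 26.]
-35 1 10 x [58. 60.] y [20. 26.]
5 -1 10 x [-5.  6.] y [-17. -17.]
5 1 14 x [-8.  5.] y [17. 17.]
10 -1 89 x [-10.  11.] y [-26. -17.]
10 1 88 x [-10.  10.] y [17. 24.]
15 -1 191 x [-10.  10.] y [-29. -17.]
15 1 182 x [-11.  10.] y [17. 29.]
20 -1 204 x [-10.   9.] y [-30. -17.]
20 1 217 x [-11.   9.] y [17. 30.]
25 -1 229 x [-10.  11.] y [-30. -17.]
25 1 229 x [-11.  10.] y [17. 30.]
30 -1 258 x [-10.   9.] y [-30. -17.]
30 1 252 x [-11.   9.] y [17. 30.]
35 -1 278 x [-10.   9.] y [-30. -17.]
35 1 288 x [-11.   9.] y [17. 30.]
40 -1 251 x [-10.  10.] y [-23. -17.]
40 1 242 x [-11.  11.] y [17. 24.]
45 -1 394 x [-11.  10.] y [-33. -17.]
45 1 379 x [-12.  10.] y [17. 32.]
50 -1 547 x [-13.  -1.] y [-44. -18.]
50 1 532 x [-13.  -2.] y [19. 44.]
55 -1 875 x [-13.  -5.] y [-48. -19.]
55 1 857 x [-13.  -6.] y [19. 48.]
```

```bash
python3 - <<'E'
from go import *
s=state();print(s["tcp_pos"],s["qvel"].round(3),s["joint_pos"].round(3))
for n in ("scene","wrist"):
    d=get_image(n);P=cloud(d).reshape(-1,3);p=P-s["tcp_pos"];L=np.stack([p@EX,p@EY,p[:,2]],1)*1000
    k=(abs(L[:,0])<14)&(abs(L[:,1])<34)&(L[:,2]>-55)&(L[:,2]<30)
    print(n,np.histogram(L[k][:,2],bins=range(-55,31,5)))
E
```

```text
[0.4002832  0.16884367 0.08116931] [ 0.001 -0.     0.004  0.007  0.001 -0.005  0.001] [-0.674  0.194  0.196  2.186 -0.055  0.761  1.369]
scene (array([ 0,  0,  0,  0,  0,  0,  0,  0,  0,  0,  0,  0,  3, 31, 43, 53, 46]), array([-55, -50, -45, -40, -35, -30, -25, -20, -15, -10,  -5,   0,   5,
        10,  15,  20,  25,  30]))
wrist (array([  0,   0,   0,   0,   0,   0,   0,   0,   0,   0,   0,   0,  33,
       201, 394, 452, 469]), array([-55, -50, -45, -40, -35, -30, -25, -20, -15, -10,  -5,   0,   5,
        10,  15,  20,  25,  30]))
```

```bash
python3 - <<'E'
from go import *
s=state();d=get_image("wrist");sc=get_image("scene")
T=s["tcp_pos"]
for dz in(-.025,0,.01):
    for y in(-.017,.017):
        X=T+EY*y+[0,0,dz]; print(dz,y,"wrist",proj(d,X).round(),"depth",(np.array(d["R"])@X+d["t"])[2].round(3),"scene",proj(sc,X).round())
crop(d,200,440,200,400,3,"w2.png");crop(sc,233,313,190,250,8,"s2.png")
E
```

```text
-0.025 -0.017 wrist [287. 236.] depth 0.192 scene [280. 238.]
-0.025 0.017 wrist [345. 236.] depth 0.192 scene [268. 248.]
0 -0.017 wrist [283. 257.] depth 0.168 scene [279. 228.]
0 0.017 wrist [349. 257.] depth 0.168 scene [267. 238.]
0.01 -0.017 wrist [282. 267.] depth 0.159 scene [279. 224.]
0.01 0.017 wrist [351. 267.] depth 0.159 scene [266. 233.]
```

View pics/w2.png

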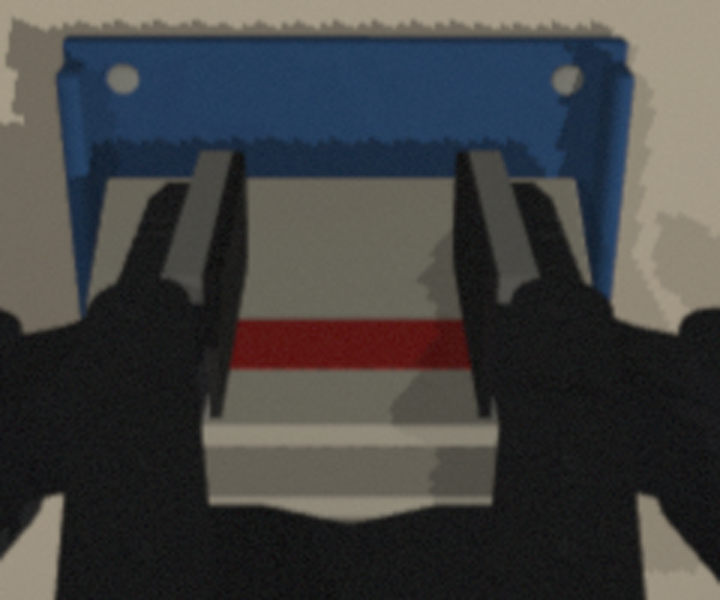

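View pics/s2.png

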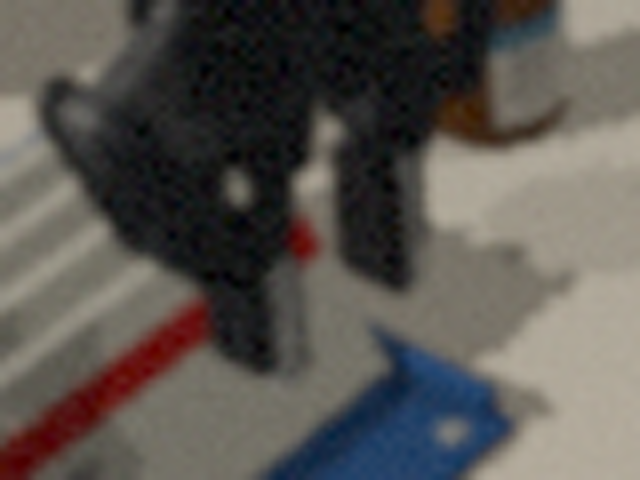

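```bash
python3 -m jog '[[[0.6,0,0,20,0],[0.6,0,0,40,0],[0.6,0,0,44,0],[0.6,0,0,44,0],[0.6,0,0,44,0]]]'; python3 go.py r -85 0 38;python3 - <<'E'
from go import *
s=state()
for n in ("scene","wrist"):
    d=get_image(n);P=cloud(d).reshape(-1,3);p=P-s["tcp_pos"];L=np.stack([p@EX,p@EY,p[:,2]],1)*1000
    k=(abs(L[:,0])<14)&(abs(L[:,1])<34)&(P[:,2]>.012)&(L[:,2]<30)
    print(n,np.histogram(L[k][:,2]+s["tcp_pos"][2]*1000,bins=range(10,60,3))[0])
    if n=="scene": crop(d,220,320,190,265,8,"s3.png")
    else: crop(d,0,640,0,400,1,"w3.png")
E
```

```text
time: 2.47
tcp_pos: [0.4001, 0.1682, 0.0368]
tcp_rot: [0.001, -0.12, 0.993, 0.001]
wrist_force: [-0.4, -0.5, 0.7]
opening: 0.401
t 2.47 tcp [0.4001 0.1682 0.0368] shift [ 1.1 -1.  -1.2] turn 0.008 zax [ 0.002  0.001 -1.   ] F [-0.4 -0.5  0.7] op 0.401
tcp in rack mm [-83.9   1.   36.8]
scene [ 0  0  0  0  0  0  0  0  0  0  0  1 11 19 22 29]
wrist [  0   0   0   0   0   0   0   0   0   0   0  14  57 147 214 257]
```

View pics/s3.png

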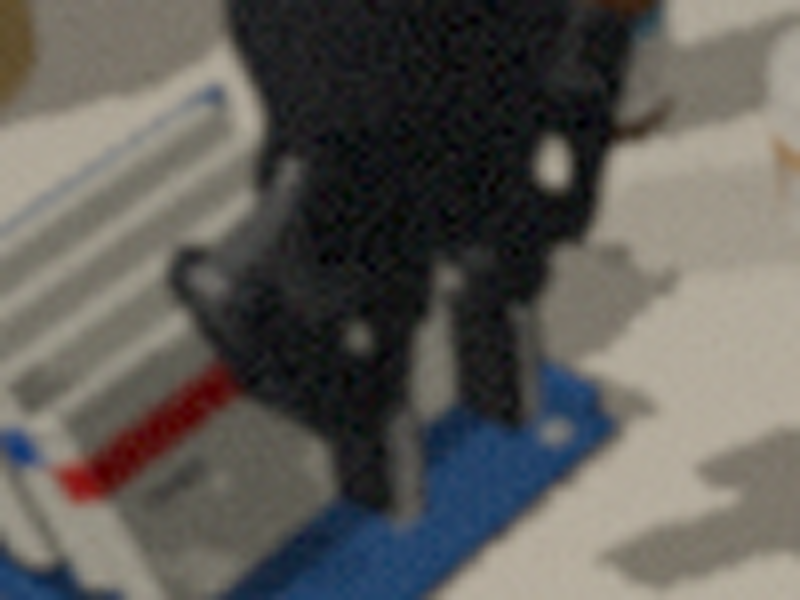

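View pics/w3.png

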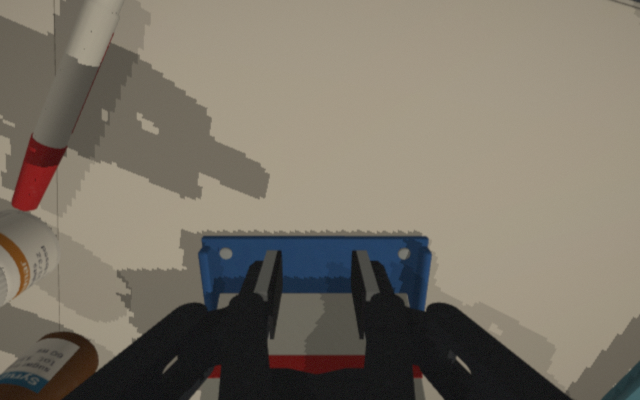

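```bash
python3 - <<'E'
from go import *
s=state();d=get_image("scene");print(s["tcp_pos"])
for u,v in((220+395/8,190+520/8),(220+515/8,190+425/8)):
  for z in(.012,.03,.045,.055):
    p=onz(d,u,v,z)-s["tcp_pos"];print(z,(p@EX*1000).round(),(p@EY*1000).round())
E
```

```text
[0.40067848 0.16851186 0.03735367]
0.012 18.0 -1.0
0.03 4.0 12.0
0.045 -8.0 23.0
0.055 -16.0 30.0
0.012 16.0 -46.0
0.03 2.0 -31.0
0.045 -9.0 -19.0
0.055 -17.0 -11.0
```

```bash
python3 - <<'E'
from go import *
s=state()
d=get_image("scene");P=cloud(d).reshape(-1,3);p=P-s["tcp_pos"];L=np.stack([p@EX,p@EY,p[:,2]],1)*1000
col=d["pixels"].reshape(-1,3).max(1)
k=(abs(L[:,0])<75)&(abs(L[:,1])<75)&(col<70)&(P[:,2]>.03)
q=L[k]
for z in range(0,150,6):
    r=q[(q[:,2]>=z)&(q[:,2]<z+6)]
    if len(r)>3: print(z,len(r),np.percentile(r[:,0],[2,98]).round(),np.percentile(r[:,1],[2,98]).round())
E
```

```text
6 10 [-9. 49.] [-17.   7.]
12 26 [-12.   7.] [-19.  30.]
18 44 [-12.   5.] [-22.  32.]
24 41 [-12.   7.] [-20.  32.]
30 38 [-12.   6.] [-18.  32.]
36 37 [-11.   8.] [-23.  32.]
42 43 [-12.   6.] [-23.  31.]
48 38 [-14.   9.] [-24.  32.]
54 98 [-14.   9.] [-42.  49.]
60 107 [-14.   8.] [-47.  51.]
66 69 [-14.  10.] [-49.  54.]
72 114 [-18.  11.] [-52.  56.]
78 130 [-18.  13.] [-54.  58.]
84 115 [-18.   6.] [-56.  61.]
90 106 [-19.   3.] [-58.  64.]
96 119 [-20.   0.] [-60.  65.]
102 156 [-21.   6.] [-62.  67.]
108 163 [-21.   4.] [-60.  64.]
114 79 [-20.   4.] [-13.  44.]
120 46 [-13.   4.] [14. 42.]
126 35 [-13.   2.] [23. 39.]
132 37 [-37.   1.] [-1. 39.]
138 114 [-38.   6.] [-18.  38.]
144 115 [-39.   9.] [-13.  38.]
```

```bash
python3 -m jog '[[[0.6,1,-1,10,0],[0.6,1,-1,20,0],[0.6,1,-1,26,0],[0.6,1,-1,26,0],[0.6,1,-1,26,0]]]'; python3 go.py r -85 0 1;python3 - <<'E'
from go import *
s=state()
for n in ("scene","wrist"):
    d=get_image(n);P=cloud(d).reshape(-1,3);p=P-s["tcp_pos"];L=np.stack([p@EX,p@EY,p[:,2]],1)*1000
    k=(abs(L[:,0])<14)&(abs(L[:,1])<34)&(P[:,2]>.0)&(L[:,2]<40)
    k&=d["pixels"].reshape(-1,3).max(1)<80
    print(n,np.histogram(P[k][:,2]*1000,bins=range(0,45,3))[0])
    if n=="scene": crop(d,220,320,190,265,8,"s4.png")
E
```

```text
time: 3.08
tcp_pos: [0.4, 0.1673, 0.0114]
tcp_rot: [0.002, -0.119, 0.993, 0.001]
wrist_force: [0.1, -1.1, 0.3]
opening: 0.403
t 3.08 tcp [0.4    0.1673 0.0114] shift [ 0.8 -0.2 10.4] turn 0.008 zax [ 0.004  0.002 -1.   ] F [ 0.1 -1.1  0.3] op 0.403
tcp in rack mm [-84.2   0.2  11.4]
scene [ 3  6  1  0  0  0  2  8 13 17 27 24 21 21]
wrist [197 139   0   0   0   0  17  71 145 235 247 269 271 306]
```

View pics/s4.png

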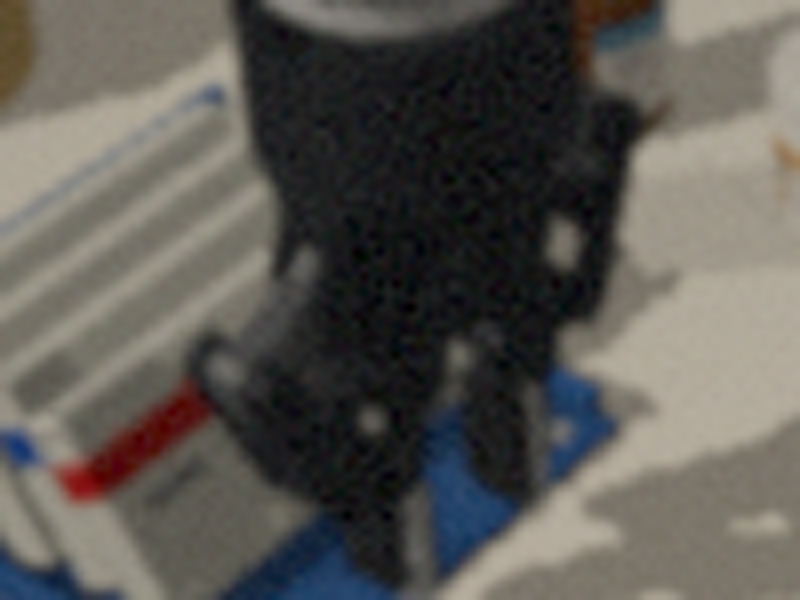

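```bash
python3 -m jog '[[[0.6,1,0,4,0.008],[0.6,1,0,7,0.008],[0.6,1,0,9,0.008],[0.6,1,0,10,0.008],[0.6,1,0,10,0.008]]]'; python3 go.py r -62 0 1.5
```

```text
time: 3.6
tcp_pos: [0.3993, 0.1672, 0.0015]
tcp_rot: [0.002, -0.116, 0.993, 0.001]
wrist_force: [-1.0, -0.0, 0.0]
opening: 0.4
t 3.6 tcp [0.3993 0.1672 0.0015] shift [-23.   -0.3   0.1] turn -0.0 zax [ 0.004  0.003 -1.   ] F [-1. -0.  0.] op 0.4
tcp in rack mm [-85.    0.3   1.5]
```

```bash
python3 -m jog '[[[0.6,-10,0,0,0],[0.6,-18,0,0,0],[0.6,-23,0,0,0],[0.6,-27,0,0,0],[0.6,-30,0,0,0]]]'; python3 go.py r -45 0 1.5; python3 -m jog '[[[0.6,-3,0,0,0],[0.6,-6,0,0,0],[0.6,-9,0,0,0],[0.6,-12,0,0,0],[0.6,-14,0,0,0]]]'; python3 go.py r -35 0 1.5
python3 - <<'E'
from go import *
d=get_image("scene");crop(d,200,300,190,265,8,"s5.png")
d=get_image("top");crop(d,170,290,150,260,5,"t5.png")
E
```

```text
time: 4.02
tcp_pos: [0.4293, 0.1743, 0.0016]
tcp_rot: [0.002, -0.115, 0.993, 0.001]
wrist_force: [-1.0, 0.3, 0.3]
opening: 0.396
t 4.02 tcp [0.4293 0.1743 0.0016] shift [-9.1 -0.2  0.2] turn -0.001 zax [ 0.004  0.003 -1.   ] F [-1.   0.3  0.3] op 0.396
tcp in rack mm [-54.1   0.2   1.6]
time: 4.43
tcp_pos: [0.4428, 0.1774, 0.0016]
tcp_rot: [0.002, -0.115, 0.993, 0.001]
wrist_force: [-1.6, -0.1, -0.6]
opening: 0.401
t 4.43 tcp [0.4428 0.1774 0.0016] shift [-5.2 -0.2  0.1] turn -0.001 zax [ 0.004  0.002 -1.   ] F [-1.6 -0.1 -0.6] op 0.401
tcp in rack mm [-40.2   0.2   1.6]
```

View pics/s5.png

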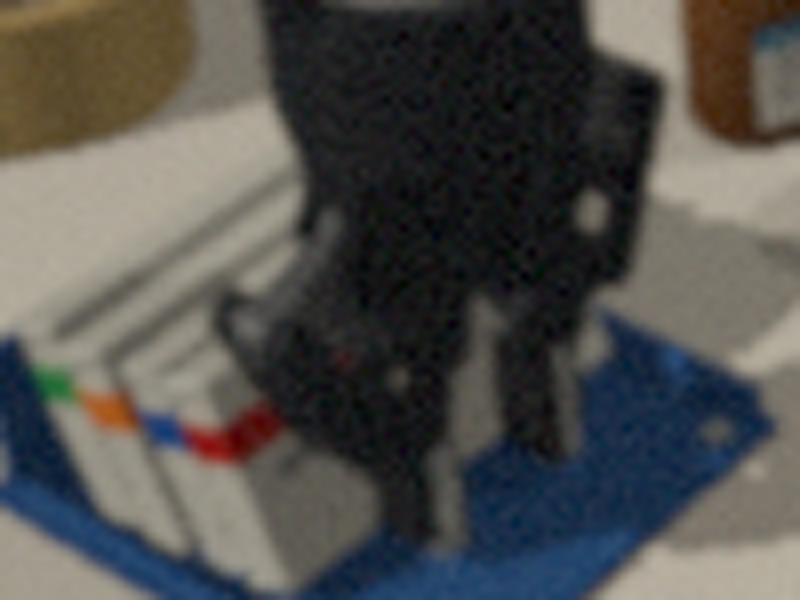

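View pics/t5.png

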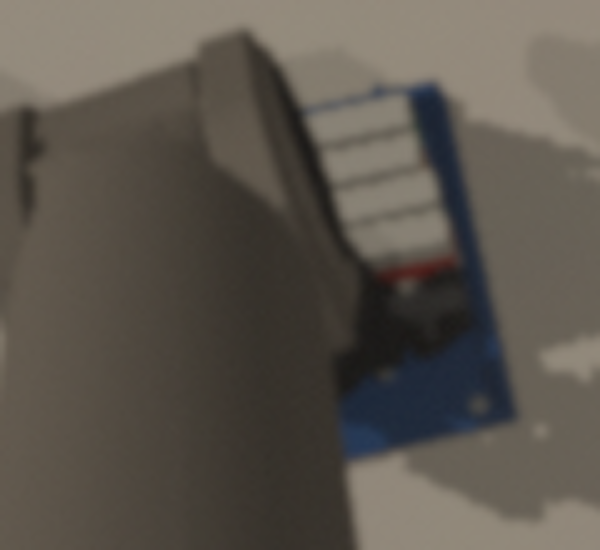

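```bash
python3 -m jog '[[[0.6,-3,0,0,0],[0.6,-6,0,0,0],[0.6,-8,0,0,0],[0.6,-10,0,0,0],[0.6,-12,0,0,0]]]'; python3 go.py r -22 0 1.5; python3 -m jog '[[[0.6,-1,0,0,0],[0.6,-2,0,0,0],[0.6,-3,0,0,0],[0.6,-4,0,0,0],[0.6,-5,0,0,0]]]'; python3 go.py r -20 0 1.5
python3 - <<'E'
from go import *
d=get_image("scene");crop(d,200,300,190,265,8,"s6.png")
E
```

```text
time: 4.95
tcp_pos: [0.4551, 0.1804, 0.0017]
tcp_rot: [0.002, -0.115, 0.993, 0.001]
wrist_force: [-1.4, 0.0, -1.0]
opening: 0.401
t 4.95 tcp [0.4551 0.1804 0.0017] shift [-5.6 -0.2  0.2] turn -0.001 zax [ 0.004  0.003 -1.   ] F [-1.4  0.  -1. ] op 0.401
tcp in rack mm [-27.6   0.2   1.7]
time: 5.37
tcp_pos: [0.4599, 0.1815, 0.0017]
tcp_rot: [0.002, -0.115, 0.993, 0.001]
wrist_force: [-1.5, -0.8, -0.9]
opening: 0.398
t 5.37 tcp [0.4599 0.1815 0.0017] shift [-2.6 -0.2  0.2] turn -0.001 zax [ 0.004  0.003 -1.   ] F [-1.5 -0.8 -0.9] op 0.398
tcp in rack mm [-22.6   0.2   1.7]
```

View pics/s6.png

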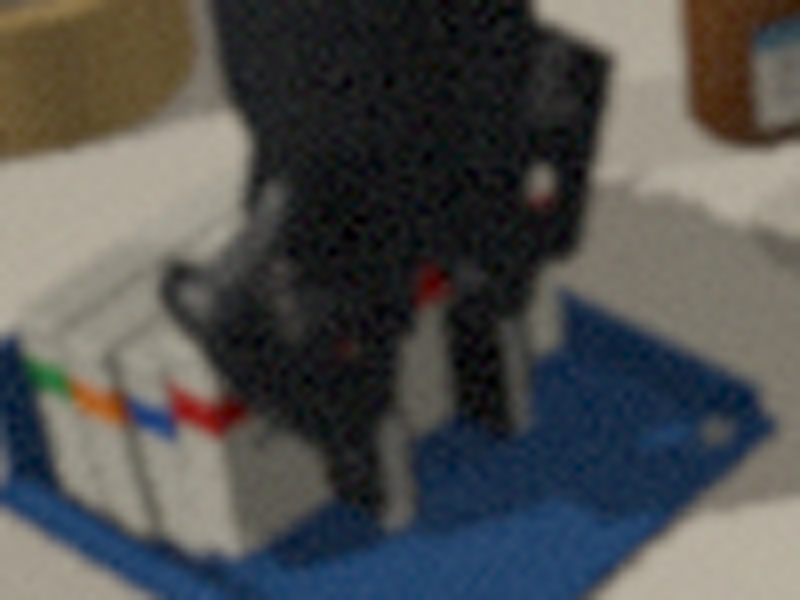

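```bash
python3 -m jog '[[[0.6,-0.6,0,0,0],[0.6,-1.2,0,0,0],[0.6,-1.8,0,0,0],[0.6,-2.4,0,0,0],[0.6,-2.4,0,0,0]]]'; python3 go.py r -20 0 1.5
```

```text
time: 5.83
tcp_pos: [0.4606, 0.1816, 0.0015]
tcp_rot: [0.0, -0.116, 0.993, 0.001]
wrist_force: [-6.2, -0.9, 4.0]
opening: 0.4
t 5.83 tcp [0.4606 0.1816 0.0015] shift [-2.  -0.2  0. ] turn -0.0 zax [ 0.001  0.001 -1.   ] F [-6.2 -0.9  4. ] op 0.4
tcp in rack mm [-22.    0.2   1.5]
```

```bash
python3 -m jog '[[[0.6,-0.5,0,0,0],[0.6,-1,0,0,0],[0.6,-1.5,0,0,0],[0.6,-1.5,0,0,0],[0.6,-1.5,0,0,0]]]'; python3 go.py r -20 0 1.5
python3 - <<'E'
from go import *
d=get_image("scene");crop(d,200,300,190,265,8,"s7.png")
E
```

```text
time: 6.25
tcp_pos: [0.4605, 0.1816, 0.0014]
tcp_rot: [-0.001, -0.116, 0.993, 0.0]
wrist_force: [-5.9, -1.4, 4.1]
opening: 0.402
t 6.25 tcp [0.4605 0.1816 0.0014] shift [-2.1 -0.2 -0.1] turn 0.0 zax [-0.002  0.001 -1.   ] F [-5.9 -1.4  4.1] op 0.402
tcp in rack mm [-22.1   0.2   1.4]
```

View pics/s7.png

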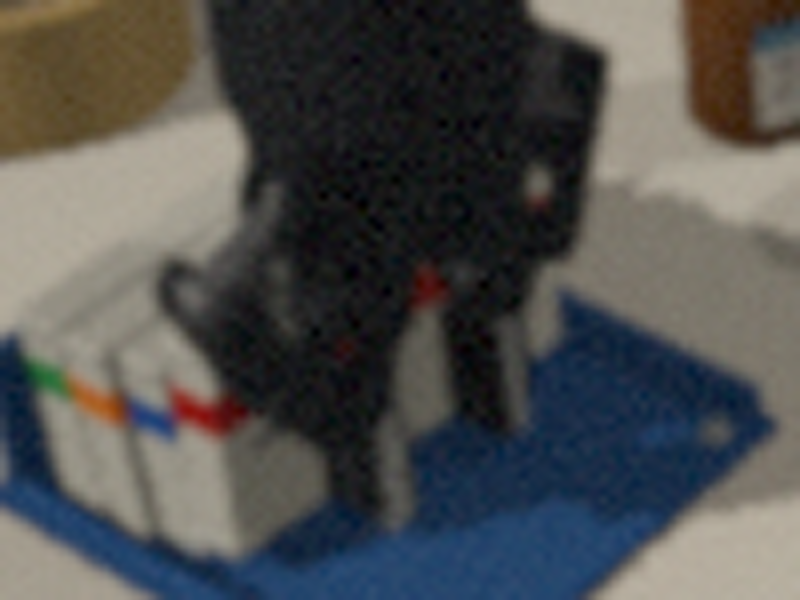

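```bash
python3 -m jog '[[[0.6,4,0,0,0],[0.6,10,0,0,0],[0.6,20,0,0,0],[0.6,30,0,-8,0],[0.6,30,0,-14,0]]]'; python3 go.py r -35 0 15
python3 - <<'E'
from go import *
d=get_image("scene");crop(d,200,300,190,265,8,"s8.png")
d=get_image("wrist");crop(d,0,640,0,400,1,"w8.png")
E
```

```text
time: 6.72
tcp_pos: [0.4289, 0.1738, 0.0153]
tcp_rot: [-0.002, -0.116, 0.993, 0.0]
wrist_force: [-0.6, -0.1, -0.8]
opening: 0.398
t 6.72 tcp [0.4289 0.1738 0.0153] shift [-19.6   0.2   0.2] turn 0.0 zax [-0.005 -0.    -1.   ] F [-0.6 -0.1 -0.8] op 0.398
tcp in rack mm [-54.6  -0.2  15.3]
```

View pics/s8.png

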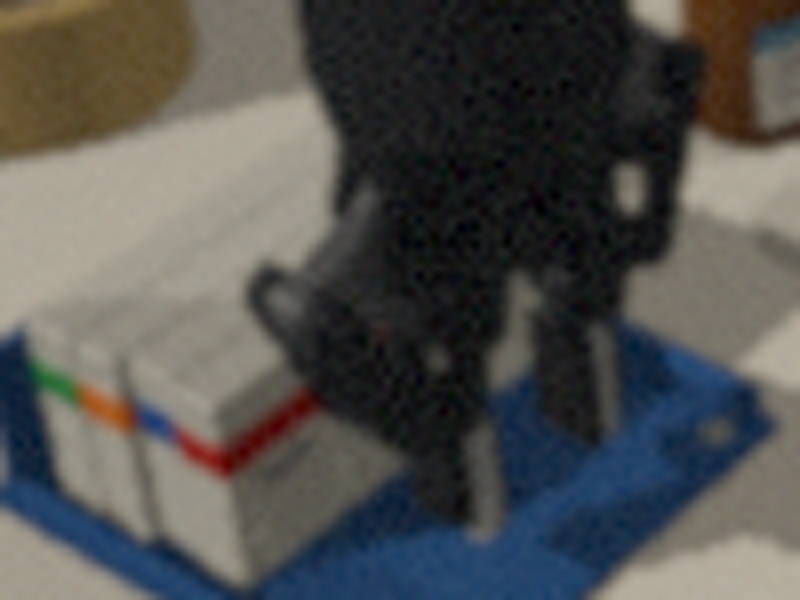

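View pics/w8.png

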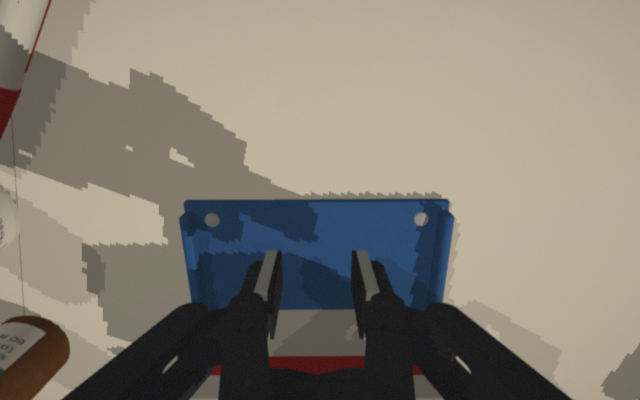

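```bash
python3 -m jog '[[[0.6,-8,0,0,0],[0.6,-15,0,0,0],[0.6,-21,0,0,0],[0.6,-25,0,0,0],[0.6,-28,0,0,0]]]'; python3 go.py r -20 0 15;python3 -m jog '[[[0.6,-1,0,0,0],[0.6,-2,0,0,0],[0.6,-3,0,0,0],[0.6,-4,0,0,0],[0.6,-4.5,0,0,0]]]'; python3 go.py r -20 0 15
```

```text
time: 7.23
tcp_pos: [0.4606, 0.1818, 0.0164]
tcp_rot: [0.001, -0.116, 0.993, 0.001]
wrist_force: [-1.0, 0.1, 0.4]
opening: 0.401
t 7.23 tcp [0.4606 0.1818 0.0164] shift [-1.9 -0.3  1.4] turn 0.0 zax [ 0.001  0.002 -1.   ] F [-1.   0.1  0.4] op 0.401
tcp in rack mm [-21.9   0.3  16.4]
time: 7.65
tcp_pos: [0.4624, 0.1819, 0.0157]
tcp_rot: [-0.002, -0.116, 0.993, 0.0]
wrist_force: [-5.6, -1.8, 3.7]
opening: 0.401
t 7.65 tcp [0.4624 0.1819 0.0157] shift [-0.1 -0.1  0.7] turn 0.0 zax [-0.004  0.    -1.   ] F [-5.6 -1.8  3.7] op 0.401
tcp in rack mm [-20.1   0.1  15.7]
```

```bash
python3 -m jog '[[[0.6,2,0,0,0],[0.6,12,0,0,0],[0.6,35,0,0,0],[0.6,50,0,-40,0],[0.6,50,0,-80,0]]]'; python3 -m jog '[[[1,0,-20,-60,0],[1,0,-60,-60,0],[1,0,-100,-60,0],[1,0,-140,-60,0],[1,0,-150,-60,0]]]'
python3 - <<'E'
from go import *
d=get_image("scene");crop(d,180,300,180,270,6,"s9.png")
d=get_image("top");crop(d,170,290,150,260,5,"t9.png")
P=cloud(d).reshape(-1,3);p=P-O;L=np.stack([p@EX,p@EY,p[:,2]],1)*1000
for y in(-50,-25,0,25,50):
    k=(abs(L[:,1]-y)<3)&(L[:,0]>-40)&(L[:,0]<72)&(L[:,2]<90);q=L[k];q=q[np.argsort(q[:,0])]
    up=q[q[:,2]>50];print(y,len(q),up[:3,0].round(1) if len(up) else None,np.percentile(up[:,2],[5,50,95]).round(1) if len(up) else None, up[-3:,0].round(1) if len(up) else 0)
E
python3 go.py w .4624 -.2749 .2 1.898
```

```text
time: 8.07
tcp_pos: [0.408, 0.1678, 0.0939]
tcp_rot: [-0.007, -0.116, 0.993, -0.002]
wrist_force: [0.7, 0.6, -0.6]
opening: 0.4
time: 8.48
tcp_pos: [0.4445, 0.0163, 0.1554]
tcp_rot: [-0.005, -0.113, 0.994, -0.003]
wrist_force: [0.1, 0.2, -0.7]
opening: -0.0
-50 153 [-10.4 -10.3 -10.1] [57.5 66.  68.4] [59.1 59.7 59.7]
-25 151 [-10.3 -10.1  -9.8] [57.2 66.  68.9] [59.7 60.  61. ]
0 149 [-10.5 -10.4 -10.3] [56.6 66.  69. ] [59.4 60.4 60.9]
25 152 [-11.1 -11.  -10.5] [57.9 66.4 69.8] [59.  59.4 60.8]
50 153 [-11.6 -11.1 -10.5] [56.8 65.9 69.5] [58.9 60.6 60.9]
t 8.58 tcp [0.4439 0.0187 0.1547] shift [  48.2 -290.4  -44. ] turn -0.102 zax [-0.011 -0.005 -1.   ] F [-0.8  1.  -0.8] op -0.002
tcp in rack mm [ -75.6 -154.6  154.7]
```

View pics/s9.png

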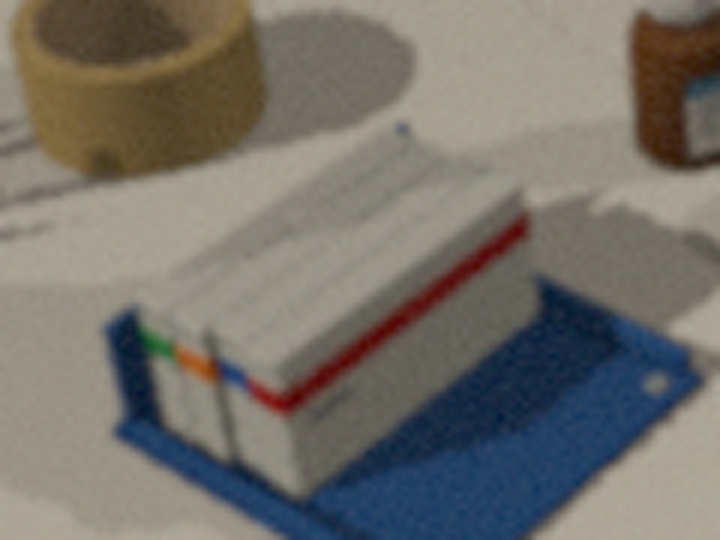

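View pics/t9.png

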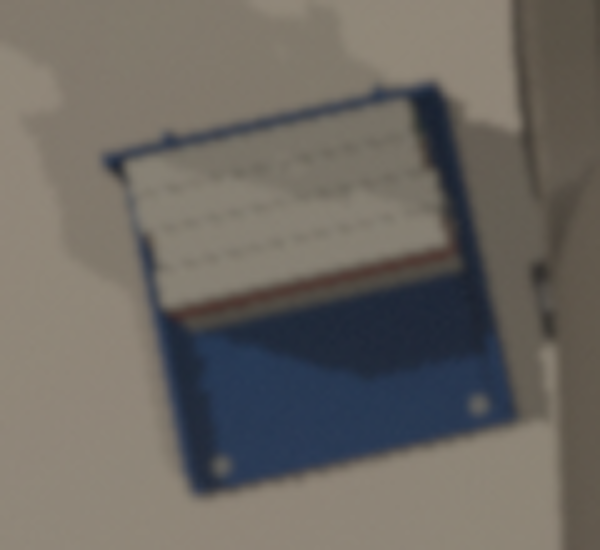

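```bash
python3 - <<'E'
from go import *
d=get_image("top");g=cv2.cvtColor(np.ascontiguousarray(d["pixels"]),cv2.COLOR_RGB2GRAY).astype(np.float32)
for ys in((-45,-30),(-10,10),(30,45)):
    out=[]
    for x in np.arange(-16,66,1.0):
        v=[]
        for y in np.linspace(*ys,25):
            p=proj(d,rack(x/1e3,y/1e3,.065)).astype(np.float32);v.append(cv2.getRectSubPix(g,(1,1),tuple(map(float,p)))[0,0])
        out.append(np.mean(v))
    print(ys,[f"{int(x)}:{int(o)}" for x,o in zip(np.arange(-16,66,1.0),out)])
s=get_image("scene");crop(s,180,260,220,280,10,"s10.png")
E
```

```text
(-45, -30) ['-16:68', '-15:66', '-14:66', '-13:71', '-12:80', '-11:91', '-10:102', '-9:112', '-8:119', '-7:124', '-6:126', '-5:127', '-4:127', '-3:127', '-2:128', '-1:128', '0:128', '1:127', '2:127', '3:126', '4:124', '5:123', '6:122', '7:123', '8:124', '9:124', '10:124', '11:123', '12:122', '13:121', '14:119', '15:118', '16:117', '17:116', '18:115', '19:113', '20:111', '21:109', '22:108', '23:109', '24:110', '25:111', '26:113', '27:113', '28:114', '29:114', '30:114', '31:114', '32:114', '33:114', '34:113', '35:112', '36:110', '37:109', '38:108', '39:109', '40:110', '41:111', '42:113', '43:114', '44:114', '45:114', '46:114', '47:114', '48:114', '49:113', '50:111', '51:108', '52:102', '53:94', '54:85', '55:77', '56:74', '57:76', '58:84', '59:94', '60:104', '61:110', '62:115', '63:118', '64:119', '65:120']
(-10, 10) ['-16:67', '-15:66', '-14:67', '-13:72', '-12:82', '-11:94', '-10:105', '-9:114', '-8:121', '-7:125', '-6:127', '-5:128', '-4:128', '-3:128', '-2:128', '-1:128', '0:128', '1:128', '2:127', '3:125', '4:124', '5:123', '6:122', '7:123', '8:124', '9:126', '10:127', '11:128', '1
[... 643 characters left out ...]
-6:128', '-5:128', '-4:128', '-3:129', '-2:129', '-1:129', '0:128', '1:128', '2:127', '3:125', '4:124', '5:122', '6:122', '7:124', '8:125', '9:127', '10:128', '11:128', '12:128', '13:129', '14:129', '15:129', '16:128', '17:128', '18:127', '19:126', '20:124', '21:123', '22:122', '23:123', '24:125', '25:127', '26:128', '27:128', '28:128', '29:129', '30:129', '31:129', '32:128', '33:128', '34:127', '35:125', '36:123', '37:122', '38:121', '39:122', '40:123', '41:123', '42:123', '43:122', '44:120', '45:119', '46:117', '47:116', '48:115', '49:114', '50:112', '51:107', '52:101', '53:93', '54:82', '55:74', '56:71', '57:73', '58:81', '59:91', '60:99', '61:107', '62:112', '63:116', '64:118', '65:120']
```

View pics/s10.png

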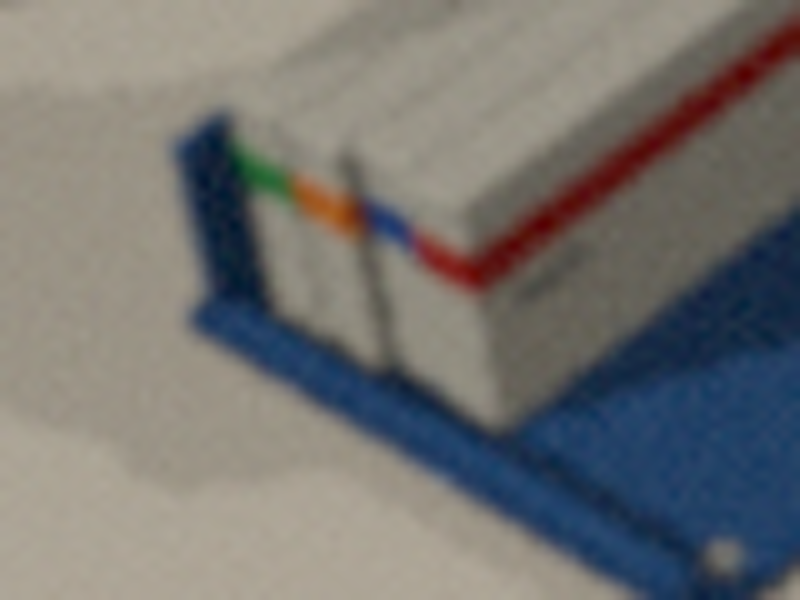

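```bash
python3 -m jog '[[[1,40,-290,-20,0],[1,40,-290,-20,0],[1,40,-290,-20,0],[1,40,-290,-20,0],[1,40,-290,-20,0]]]'; python3 go.py w .4656 -.2746 .16 1.803
```

```text
time: 9.1
tcp_pos: [0.4639, -0.1839, 0.1689]
tcp_rot: [-0.006, -0.118, 0.993, -0.001]
wrist_force: [0.5, 0.5, -0.1]
opening: -0.0
t 9.1 tcp [ 0.4639 -0.1839  0.1689] shift [ 19.6 -88.6   9.2] turn 0.005 zax [-0.012 -0.003 -1.   ] F [ 0.5  0.5 -0.1] op -0.0
tcp in rack mm [-102.7 -356.3  168.9]
```

```bash
python3 -m jog '[[[1,20,-89,30,0],[1,20,-89,50,0],[1,20,-89,60,0],[1,20,-89,60,0],[1,20,-89,60,0]]]'; python3 go.py w .4656 -.2746 .10 1.803
python3 - <<'E'
from go import *
s=state()
d=get_image("wrist");crop(d,0,640,0,400,1,"w11.png")
P=cloud(d).reshape(-1,3)
hsv=cv2.cvtColor(np.ascontiguousarray(d["pixels"]),cv2.COLOR_RGB2HSV)
m=cv2.inRange(hsv,np.array((55,90,40)),np.array((85,255,255)))
k,l,st,c=cv2.connectedComponentsWithStats(m)
for i in range(1,k):
    if st[i,4]>100: print(st[i],c[i],onz(d,*c[i],.04),np.median(P.reshape(400,640,3)[l==i],0))
p=P-s["tcp_pos"];L=np.stack([p@EX,p@EY,p[:,2]],1)*1000
kk=(abs(L[:,0])<20)&(abs(L[:,1])<34)&(P[:,2]>.055)&(L[:,2]<40)
print(np.histogram(L[kk][:,2],bins=range(-45,40,3)))
sc=get_image("scene");q=proj(sc,s["tcp_pos"]).astype(int);crop(sc,q[0]-60,q[0]+60,q[1]-50,q[1]+50,6,"s11.png")
P=cloud(sc).reshape(-1,3)
p=P-s["tcp_pos"];L=np.stack([p@EX,p@EY,p[:,2]],1)*1000
kk=(abs(L[:,0])<20)&(abs(L[:,1])<34)&(P[:,2]>.055)&(L[:,2]<40)
print(np.histogram(L[kk][:,2],bins=range(-45,40,3)),q)
E
```

```text
time: 9.52
tcp_pos: [0.4642, -0.2736, 0.1076]
tcp_rot: [-0.008, -0.119, 0.993, 0.0]
wrist_force: [-0.2, 0.8, 0.2]
opening: -0.002
t 9.52 tcp [ 0.4642 -0.2736  0.1076] shift [-1.3 -1.4  7.5] turn 0.005 zax [-0.015 -0.001 -1.   ] F [-0.2  0.8  0.2] op -0.002
tcp in rack mm [-123.1 -443.6  107.6]
[ 288  190   51   51 1997] [313.41211818 214.92188282] [ 0.46653749 -0.27495172  0.04      ] [ 0.46656432 -0.27500194  0.03943711]
(array([  0,   0,   0,   0,   0,   0,   0,   0,   0,   0,   0,   0,   0,
         0,   0,   0,   0,   0,  27, 108, 178, 184, 224, 195, 239, 240,
       260, 256]), array([-45, -42, -39, -36, -33, -30, -27, -24, -21, -18, -15, -12,  -9,
        -6,  -3,   0,   3,   6,   9,  12,  15,  18,  21,  24,  27,  30,
        33,  36,  39]))
(array([ 0,  0,  0,  0,  0,  0,  0,  0,  0,  0,  0,  0,  0,  0,  0,  0,  0,
        1,  9,  6,  7, 13, 12, 12, 14, 11, 13, 10]), array([-45, -42, -39, -36, -33, -30, -27, -24, -21, -18, -15, -12,  -9,
        -6,  -3,   0,   3,   6,   9,  12,  15,  18,  21,  24,  27,  30,
        33,  36,  39])) [403 135]
```

View pics/w11.png

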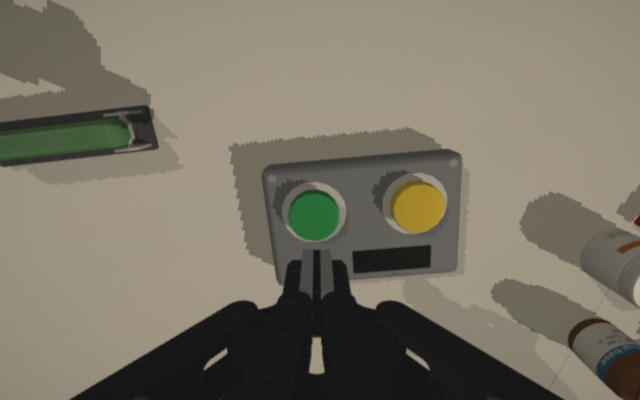

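View pics/s11.png

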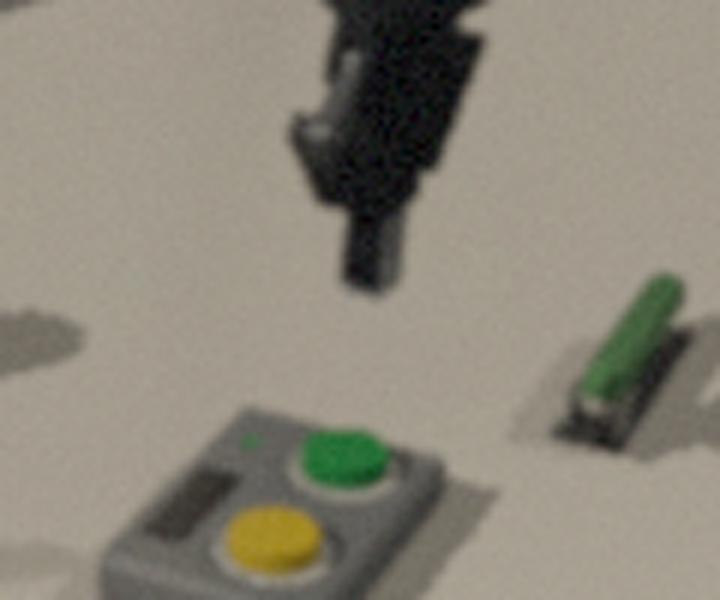

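```bash
python3 go.py w .4665 -.275 .044 1.803
```

```text
t 9.62 tcp [ 0.466  -0.2729  0.1095] shift [-0.7 -2.2 65.4] turn 0.008 zax [-0.011 -0.002 -1.   ] F [-1.1  0.6  0.7] op 0.003
tcp in rack mm [-121.2 -443.4  109.5]
```

```bash
python3 -m jog '[[[1,-1,-2,25,0],[1,-1,-2,45,0],[1,-1,-2,57,0],[1,-1,-2,63,0],[1,-1,-2,65,0]]]'; python3 go.py w .4665 -.275 .034 1.803
python3 - <<'E'
from go import *
s=state();print(s["tcp_pos"],s["wrist_force"])
d=get_image("wrist");crop(d,200,440,150,350,3,"w12.png")
sc=get_image("scene");q=proj(sc,s["tcp_pos"]).astype(int);crop(sc,q[0]-40,q[0]+40,q[1]-35,q[1]+35,8,"s12.png")
print(state()["tcp_pos"],state()["wrist_force"])
E
```

```text
time: 10.03
tcp_pos: [0.467, -0.2733, 0.0442]
tcp_rot: [-0.006, -0.121, 0.993, 0.0]
wrist_force: [-0.2, -0.1, 0.8]
opening: 0.0
t 10.03 tcp [ 0.467  -0.2733  0.0442] shift [ 0.8 -1.5 10.2] turn 0.01 zax [-0.012 -0.001 -1.   ] F [-0.2 -0.1  0.8] op 0.0
tcp in rack mm [-120.3 -444.1   44.2]
[ 0.467037   -0.27333407  0.04420448] [-0.21291493 -0.06545096  0.77897752]
[ 0.46739764 -0.27440233  0.04505465] [-0.28528292  0.05090444  0.09886612]
```

View pics/w12.png

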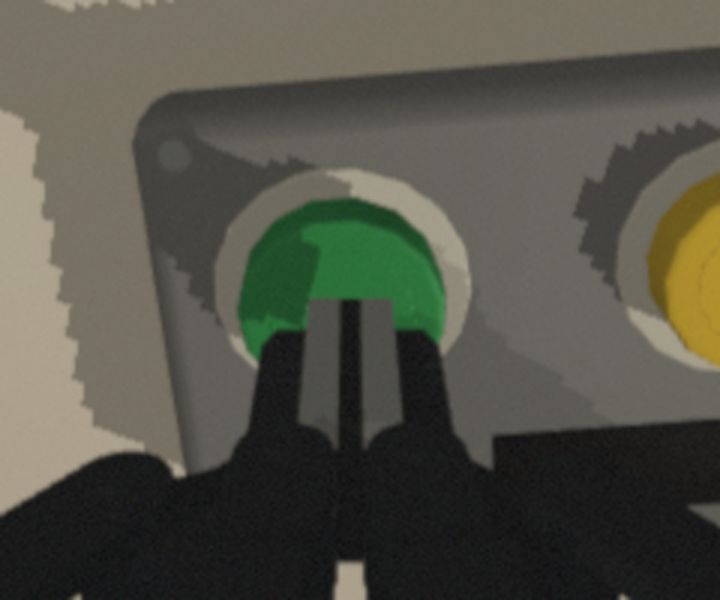

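View pics/s12.png

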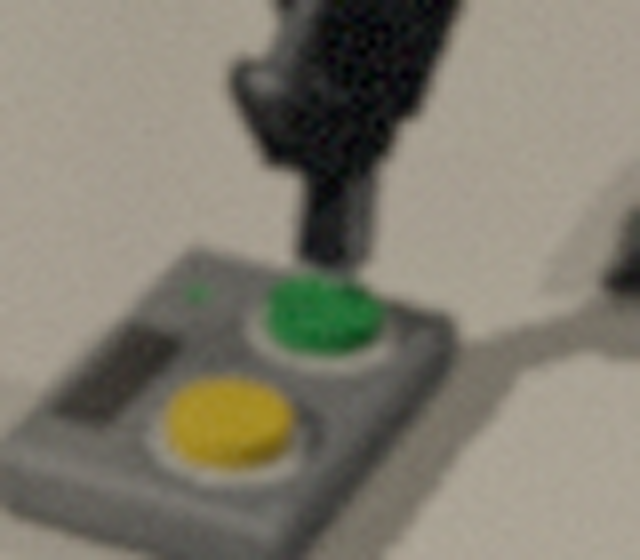

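```bash
python3 -m jog '[[[1,1,-1,4,0],[1,1,-1,7,0],[1,1,-1,9,0],[1,1,-1,10,0],[1,1,-1,10,0]]]'; python3 -m jog '[[[1,0,0,0.4,0],[1,0,0,0.8,0],[1,0,0,1.2,0],[1,0,0,1.6,0],[1,0,0,2,0]]]'
```

```text
time: 10.55
tcp_pos: [0.4664, -0.2756, 0.0349]
tcp_rot: [-0.005, -0.12, 0.993, -0.0]
wrist_force: [-0.4, 0.8, -0.6]
opening: 0.0
time: 10.97
tcp_pos: [0.4664, -0.2756, 0.0329]
tcp_rot: [-0.005, -0.12, 0.993, -0.0]
wrist_force: [0.6, -0.1, 0.4]
opening: 0.001
```

```bash
python3 -m jog '[[[1,0,0,0.3,0],[1,0,0,0.6,0],[1,0,0,0.9,0],[1,0,0,1.2,0],[1,0,0,1.5,0]]]'
```

```text
time: 11.38
tcp_pos: [0.4664, -0.2756, 0.0317]
tcp_rot: [-0.005, -0.12, 0.993, -0.0]
wrist_force: [-1.1, 1.0, 4.3]
opening: -0.001
```

```bash
python3 -m jog '[[[1,0,0,0.5,0],[1,0,0,1,0],[1,0,0,1.5,0],[1,0,0,2,0],[1,0,0,2,0]]]'; python3 -c "
from go import *
s=state();print(s['tcp_pos'],s['wrist_force'])"
```

```text
time: 11.8
tcp_pos: [0.4664, -0.2756, 0.0298]
tcp_rot: [-0.005, -0.12, 0.993, -0.0]
wrist_force: [-1.8, 1.0, 5.6]
opening: 0.0
[ 0.46643364 -0.27563409  0.02980402] [-1.77215393  1.04366808  5.63586365]
```

```bash
python3 -m jog '[[[1,0,0,0.5,0],[1,0,0,1,0],[1,0,0,1.5,0],[1,0,0,2,0],[1,0,0,2,0]]]'
```

```text
time: 12.22
tcp_pos: [0.4664, -0.2756, 0.0276]
tcp_rot: [-0.005, -0.12, 0.993, -0.0]
wrist_force: [-0.6, 0.9, 2.5]
opening: 0.002
```

```bash
python3 -m jog '[[[1,0,0,0.3,0],[1,0,0,0.6,0],[1,0,0,0.9,0],[1,0,0,0.9,0],[1,0,0,0.9,0]]]'; python3 -c "
from go import *
sc=get_image('scene');crop(sc,365,435,130,190,8,'s13.png')
s=state();print(s['tcp_pos'],s['wrist_force'])"
```

```text
time: 12.63
tcp_pos: [0.4664, -0.2756, 0.0266]
tcp_rot: [-0.005, -0.12, 0.993, -0.0]
wrist_force: [-0.5, 0.5, 2.3]
opening: 0.002
[ 0.46644325 -0.2756404   0.02665327] [-0.69331493  0.88687963  1.22824849]
```

View pics/s13.png

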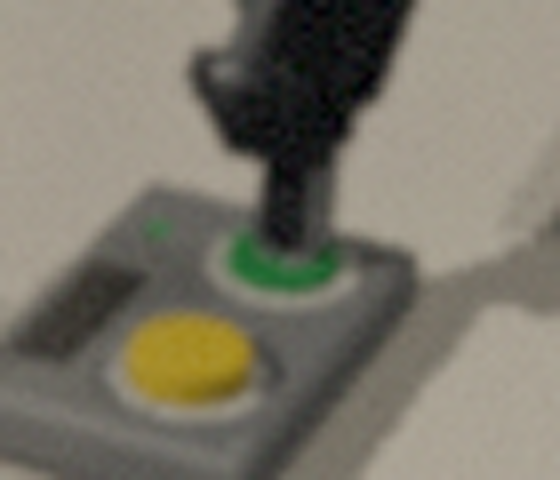

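```bash
python3 -m jog '[[[1,0,0,-4,0],[1,0,0,-12,0],[1,0,0,-40,0],[1,0,0,-80,0],[1,0,0,-110,0]]]'; python3 -m jog '[[[1,0,-40,0,0],[1,0,-80,0,0],[1,0,-110,0,0],[1,0,-110,0,0],[1,0,-110,0,0]]]'
python3 - <<'E'
from go import *
d=get_image("top");cv2.imwrite("pics/t14.png",d["pixels"][:,:,::-1]);s=get_image("scene");cv2.imwrite("pics/s14.png",s["pixels"][:,:,::-1])
P=cloud(s)
for nm,lo,hi in(("g",(55,100,60),(85,255,255)),("y",(18,140,100),(30,255,255))):
    m=mask(s,lo,hi);k,l,st,c=cv2.connectedComponentsWithStats(m);i=1+np.argmax(st[1:,4]);print(nm,st[i],np.median(P[l==i],0).round(4))
P=cloud(d);p=P.reshape(-1,3)-O;L=np.stack([p@EX,p@EY,p[:,2]],1)*1000
for y in(-50,0,50):
    q=L[(abs(L[:,1]-y)<3)&(L[:,0]>-40)&(L[:,0]<72)&(L[:,2]>50)&(L[:,2]<90)];print(y,np.sort(q[:,0])[:3].round(1))
for n,u,v in(("bottle",312,173),("pot",325,216)):print(n,P[v,u])
E
```

```text
time: 13.1
tcp_pos: [0.4677, -0.276, 0.139]
tcp_rot: [-0.005, -0.12, 0.993, -0.001]
wrist_force: [0.9, -0.1, -0.4]
opening: 0.001
time: 13.52
tcp_pos: [0.4931, -0.3848, 0.1394]
tcp_rot: [-0.005, -0.118, 0.993, -0.001]
wrist_force: [0.0, 0.8, 1.1]
opening: -0.004
g [394 157  14   9 104] [ 0.4612 -0.2669  0.0395]
y [381 170  15  10 129] [ 0.4382 -0.1967  0.0395]
-50 [-10.6 -10.6 -10.5]
0 [-11.1 -10.7 -10.3]
50 [-11.  -10.4 -10.4]
bottle [0.53691341 0.0180462  0.0774274 ]
pot [ 0.45181973 -0.00924885  0.05543129]
```

View pics/t14.png

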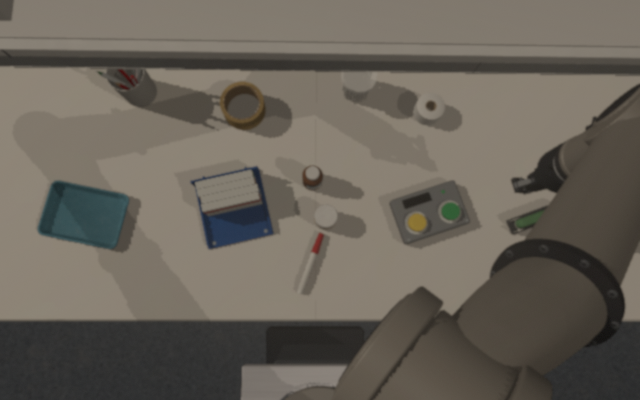

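View pics/s14.png

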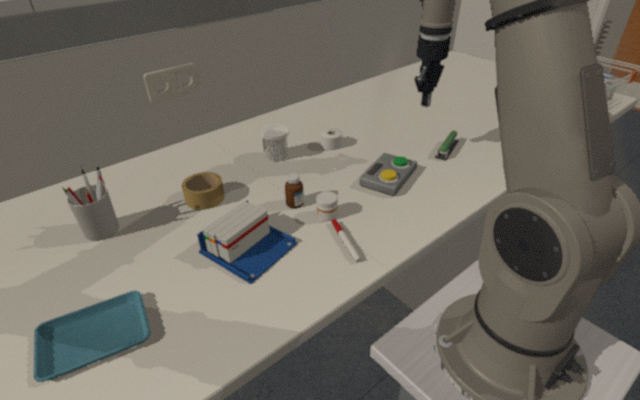

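The row is upright at about (230,205) in the top view. The keys are up at (450,211) and (417,222), the bottle (312,176) and pot (325,216) have not moved, and the arm is clear of everything.

```bash
python3 -c "
from cell import bot,state
print(state()['wrist_force'],state()['qvel'].round(3));print(bot.hand_in())"
```

```text
[-0.11763765  0.38264335  0.22754416] [-0.016 -0.011 -0.009  0.013  0.    -0.006  0.004]
the job is handed in; nothing more can be done
None
```

I pushed the slumped row upright against the backstop, pressed the green key through its click and let it up, and handed the job in at about 13.6 s.

- **Row:** I pushed at the foot of carton_3 until the row jammed at about 6 N. I then backed off so the cartons could stand, and closed the gaps with a second push, also about 6 N. After that the seams lay 16 mm apart (x = 6, 22, 38, 54 mm) and the front edge was parallel to the backstop. The front edge read about -10.5 mm against the expected -9 mm; I put that down to calibration. It was unchanged after the key press. A small sideways step between carton_1 and carton_2 remains, with no gap along x.
- **Green key:** Contact was at TCP z of about 32.7 mm. The force peaked at about 5.6 N and dropped to about 2 N at roughly 6 mm travel, by the TCP reading, so it clicked and stayed short of the 7.8 mm over-press limit. Afterwards both caps read 39.5 mm high, so they are up.
- **Bystanders:** I did not touch the yellow key. The bottle and pot are within about 1 mm of where they started, which is within the measurement noise.
- **Disagreement:** The scene and wrist cameras both placed the fingertips about 8–9 mm behind the reported TCP, not 25 mm ahead as the notes say. I used the camera values. The key's contact height also fits them.

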